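Stand the loose bottles in their holders

ROBOT

A 6-joint arm with a two-finger parallel gripper is mounted at the origin on a cart in front of the work surface, level with it; the furniture and walls round the work are solid. World frame = base frame: x ahead of the robot, y to its left, z up, the work surface at z = 0. Lengths are in m, angles in rad, forces in N, time in s.
With the tool pointing down it reaches from about 0.4 to 0.925 m from the base axis. Payload 3.4 kg.
Tool frame: the origin (TCP) lies between the finger pads; the fingertips stand 11 mm ahead of it and the grasp point (between the pads) lies 8 mm behind it (env.tip_reach is the distance from the TCP to the fingertips, in m); z points along the fingers, y is the line along which they close (so a half turn about z gives the same grasp; the last joint's range is limited). The gripper opens to 85 mm and grips with 20 to 120 N. Pads are 22 mm wide; open, the fingers measure 114 mm over their backs; the gripper's body (76 mm by 85 mm) begins 54 mm behind the grasp point. The pads swing forward as they close: fully open they stand 13 mm farther back than shut.
Start: joints at [-1.222, 0.307, 1.506, -0, 1.328, -0.073], TCP at [0.235, -0.525, 0.242] pointing down, gripper open.
Joint ranges: [-3.12, 3.12], [-1.05, 2.28], [0.14, 2.33], [-1.42, 4.57], [0.1, 2.73], [-2.68, 2.68]. Speed limits (rad/s): [2.57, 2.57, 3.14, 3.14, 3.14, 3.14].

INTERFACE

Orientations are given as a unit quaternion [w, x, y, z].
In Python, from workcell import telemetry, vision, env gives the robot as it stands. The module is installed in compiled form; this text tells all that it offers.
- The arm moves only by the tool move_arm, never from a script. Its argument "deltas" is a list of rows, each a list of 7 numbers: the shift along the tool's x, y, z normalised to -1 to 1, where 1 is 400 mm, then the turn, a rotation vector about the tool's x, y, z normalised to -1 to 1, where 1 is 360 degrees, then the closure, from 0 (fully open) to 1 (shut). A call has exactly 10 rows; each row shifts and turns the commanded pose from where the row before left it, along the tool's axes as they then stand; what a row does not reach is not made up. A row lasts 1/10 s, in which the tool goes at most 50 mm and 8.59 degrees, less where a joint would pass 70% of its speed; a pose out of reach is approached as far as the arm can. A call with a number of a shift or a turn outside -1 to 1 is refused whole. A call with a gripper value outside its range is refused whole. The fingers move at their own pace and stop on an object; "squeeze" is the grip in N (left out, the last holds). Time passes only in rows, so rows that do not move let the fingers close, or fill a call up. It gives the time, the measured TCP pose, the force, the opening and the grip force at its end, in the units of the state.
- telemetry.sense(): the state, without advancing time (a new reading comes with each control period).
- vision.read_camera(name): name is "scene" or "top" or "wrist"; returns the picture (384x512x3 uint8, red, green, blue); there is no depth.
- vision.get_calibration(name): a dict with "mtx" (3x3 intrinsics, pixels), "k1" (the pictures are not rectified: a ray, as slopes to the right and down, at radius r is drawn at 1 + k1 r^2 times it, then the intrinsics apply), "world_from_camera" (4x4, takes a point from camera to world coordinates); the wrist camera has in their place "T_tool_cam" (4x4, takes a point from camera to tool coordinates, whose origin is the TCP and whose axes are the flange's). Camera axes: x right, y down, z forward; pixel columns grow to the right and rows downward; lengths in m; the calibration is good to about 2 mm. A picture is of the moment at which its call begins: read the wrist's pose just before it. get_calibration takes no time and is no camera call.
- env.close_job(): hands the job in; it is judged then, once.
The state is a dict: "t": time; "q": joint angles; "joint_velocities": joint speeds; "joint_torque": joint torques, N m; "eef_pos": TCP position; "eef_rot": TCP orientation; "contact_force": force on the tool from outside, world axes, zero at the start; "torque": the same for the moment, N m; "finger_gap": opening from 0.0 (shut) to 1.0 (fully open); "gripper_force": force on a finger pad.
Only numpy, scipy, OpenCV 4.12 (cv2) and the standard library are available. Lean on these libraries where they do the work, as an engineer would, in place of code of your own. Each camera call takes 0.05 s, during which the arm holds its last target. There are 200 camera calls.

TASK

Four small screw-capped containers (a vial, two bottles and a jar) stand loose among other things on the bare front and left part of the worktop. Stand each one upright, right down on the floor of the low round wooden holder made for its width: the slimmest in the narrowest holder, the next in the next wider, and so on to the thickest in the widest. Tip none of them over, and leave the flat tin and the roll of tape where they are.

Things in the scene. Friction and masses are not known exactly. Their poses are not given: they have to be found in the camera images.
- vial_center (a point): The slimmest container: a little blue vial with a ribbed blue cap. Outside diameter 27 mm, straight-sided up to 40 mm, 64 mm tall, 0.04 kg. This point is its centre, on the axis 32 mm above its underside; z is up along the axis.
- slim_bottle_center (a point): The second slimmest: a white bottle with short neck and blue cap. Outside diameter 37 mm, 126 mm tall, 0.08 kg; gripping it round its upper body, 75 to 95 mm above its underside, keeps the cap clear of the palm. This point is its centre, on the axis 63 mm above its underside; z is up along the axis.
- stout_bottle_center (a point): The third: a brown glass bottle with black cap. Outside diameter 48 mm, straight-sided up to 90 mm above its underside, then tapering to the cap, 136 mm tall, 0.15 kg; grip it round the top of the straight part, 78 to 86 mm above its underside. This point is its centre, on the axis 68 mm above its underside; z is up along the axis.
- jar_center (a point): The thickest: a clear glass jar of grey grit with a grey screw lid. Outside diameter 62 mm, straight-sided up to 68 mm, 95 mm tall, 0.25 kg. This point is its centre, on the axis 47.5 mm above its underside; z is up along the axis.
- holder_1: Fixed low round dark wooden holder number 1 of 4 by width, an open cup with a paler floor: inside diameter 43 mm, outside 57 mm at its foot, 16 mm high, inner floor 4 mm above the worktop. It is the one for the container of 27 mm diameter (8 mm play all round). Origin: centre of its underside, on the worktop; z up.
- holder_2: Fixed low round dark wooden holder number 2 of 4 by width, an open cup with a paler floor: inside diameter 53 mm, outside 67 mm at its foot, 16 mm high, inner floor 4 mm above the worktop. It is the one for the container of 37 mm diameter (8 mm play all round). Origin: centre of its underside, on the worktop; z up.
- holder_3: Fixed low round dark wooden holder number 3 of 4 by width, an open cup with a paler floor: inside diameter 64 mm, outside 78 mm at its foot, 16 mm high, inner floor 4 mm above the worktop. It is the one for the container of 48 mm diameter (8 mm play all round). Origin: centre of its underside, on the worktop; z up.
- holder_4: Fixed low round dark wooden holder number 4 of 4 by width, an open cup with a paler floor: inside diameter 78 mm, outside 92 mm at its foot, 16 mm high, inner floor 4 mm above the worktop. It is the one for the container of 62 mm diameter (8 mm play all round). Origin: centre of its underside, on the worktop; z up.
- flat_tin: A shallow closed round tin, 102 mm diameter, 36 mm high, loose among the containers; not to be moved. Origin: centre of its underside; z up.
- tape_roll: A roll of yellowish masking tape lying flat, 104 mm diameter, 25 mm high, loose at the right of the worktop; not a holder, not to be moved. Origin: centre of its underside; z up.
Not all that is in view belongs to the job. Leave any green look-alike of the part that bears jar_center alone. What is shaped like the part that bears stout_bottle_center but turquoise is not meant.

How it is judged:
At the end, for the whole second after the job is handed in: Each container stands upright (tilt under 0.15 rad), released and at rest in the holder for its width: its axis within 14 mm of the holder's centre and its underside on the holder's floor (under 10 mm above the worktop). The flat tin and the tape roll are within 3 cm of where they started (horizontal distance between vial_center and holder_1 below 0.014 m and z of vial_center in the frame of holder_1 below 0.042 m and angle between each of vial_center, slim_bottle_center, stout_bottle_center, jar_center's own z axis and vertical below 0.15 rad and linear speed of each of vial, slim_bottle, stout_bottle, jar below 0.02 m/s and contact force between each of vial, slim_bottle, stout_bottle, jar and the fingers below 0.1 N and horizontal distance between slim_bottle_center and holder_2 below 0.014 m and z of slim_bottle_center in the frame of holder_2 below 0.073 m and horizontal distance between stout_bottle_center and holder_3 below 0.014 m and z of stout_bottle_center in the frame of holder_3 below 0.078 m and horizontal distance between jar_center and holder_4 below 0.014 m and z of jar_center in the frame of holder_4 below 0.0575 m and distance of each of flat_tin, tape_roll from where it was at the start of the episode below 0.03 m); the robot touches nothing.
It fails at once if one of the four containers is tipped over (angle between any of vial_center, slim_bottle_center, stout_bottle_center, jar_center's own z axis and vertical above 0.8 rad).
It fails at once if the flat tin or the roll of tape is shifted by more than 3 cm (distance of any of flat_tin, tape_roll from where it was at the start of the episode above 0.03 m).
It also fails if it takes over 120 s, if anything falls off the work surface, if the arm or the gripper's body presses on something with over 40 N, if the wrist force passes 120 N, or if a joint passes its speed limit or range.

## Working session

There is one attempt and no reset: what is moved stays moved. The work goes in short steps, Python scripts to look and compute and a tool call to move; the robot and the scene stay as the last step left them, time stands still between calls to the robot, and variables do not carry over. Pictures are saved under pics/ and viewed, at most 14 in all, crops included, and the job is handed in when it is done.

Besides the shell and the picture viewer there is one more tool, called as name(argument=value, ...), one argument or row to a line, values as JSON. move_arm: Moves the arm, as the interface text tells. Scaled input: -1 to 1 covers 400 mm each way for a shift and 360 degrees each way for a turn. Its arguments: {"type":"object","properties":{"deltas":{"type":"array"},"squeeze":{"type":"number"}},"required":["deltas"]}

```bash
mkdir -p pics; cat > h.py <<'E'
import numpy as np, cv2
from workcell import telemetry, vision, env
from scipy.spatial.transform import Rotation as R
def pose():
    s=telemetry.sense(); q=s["eef_rot"]; T=np.eye(4)
    T[:3,:3]=R.from_quat([q[1],q[2],q[3],q[0]]).as_matrix(); T[:3,3]=s["eef_pos"]; return T
def cam(name):
    c=vision.get_calibration(name)
    W=pose()@np.array(c["T_tool_cam"]) if name=="wrist" else np.array(c["world_from_camera"])
    return np.array(c["mtx"]),c["k1"],W
def shot(name,fn):
    C=cam(name); im=vision.read_camera(name)[:,:,::-1].copy(); cv2.imwrite(fn,im); return im,C
def ray(C,uv):
    K,k1,W=C; d=np.linalg.inv(K)@[uv[0],uv[1],1]; rd=np.hypot(d[0],d[1]); r=rd
    for _ in range(30): r=rd/(1+k1*r*r)
    if rd>0: d[:2]*=r/rd
    return W[:3,3],W[:3,:3]@d
def onz(C,uv,z):
    o,d=ray(C,uv); return o+d*(z-o[2])/d[2]
def proj(C,p):
    K,k1,W=C; c=np.linalg.inv(W)@np.append(p,1); s=c[:2]/c[2]; s=s*(1+k1*s@s); return (K@np.append(s,1))[:2]
E
python3 - <<'E'
from h import *
for n in("scene","top","wrist"):
    im,C=shot(n,f"pics/{n}0.png"); print(n,C[0].round(1).tolist(),C[1],C[2].round(3).tolist())
s=telemetry.sense();print(s["eef_pos"],s["eef_rot"],s["t"],env.tip_reach)
a=cv2.imread("pics/top0.png");cv2.imwrite("pics/top0b.png",cv2.resize(a,(800,600)))
E
```

```text
scene [[484.2, 0.0, 263.4], [0.0, 484.2, 193.2], [0.0, 0.0, 1.0]] -0.14715648916131935 [[-0.628, -0.411, 0.661, -0.491], [-0.778, 0.35, -0.521, 0.767], [-0.017, -0.842, -0.539, 0.963], [0.0, 0.0, 0.0, 1.0]]
top [[374.2, 0.0, 254.0], [0.0, 374.2, 193.5], [0.0, 0.0, 1.0]] -0.07234109532300735 [[0.027, -0.998, 0.061, 0.488], [-1.0, -0.028, -0.013, -0.066], [0.015, -0.06, -0.998, 1.299], [0.0, 0.0, 0.0, 1.0]]
wrist [[344.9, 0.0, 255.1], [0.0, 344.9, 189.1], [0.0, 0.0, 1.0]] -0.021063060568726776 [[0.409, -0.863, -0.295, 0.311], [-0.912, -0.388, -0.131, -0.491], [-0.001, 0.323, -0.946, 0.373], [0.0, 0.0, 0.0, 1.0]]
[ 0.23520623 -0.5241276   0.24157651] [-8.07048516e-04  9.77837580e-01  2.09363331e-01 -1.06916733e-04] 0.15 0.011
```

View pics/top0b.png

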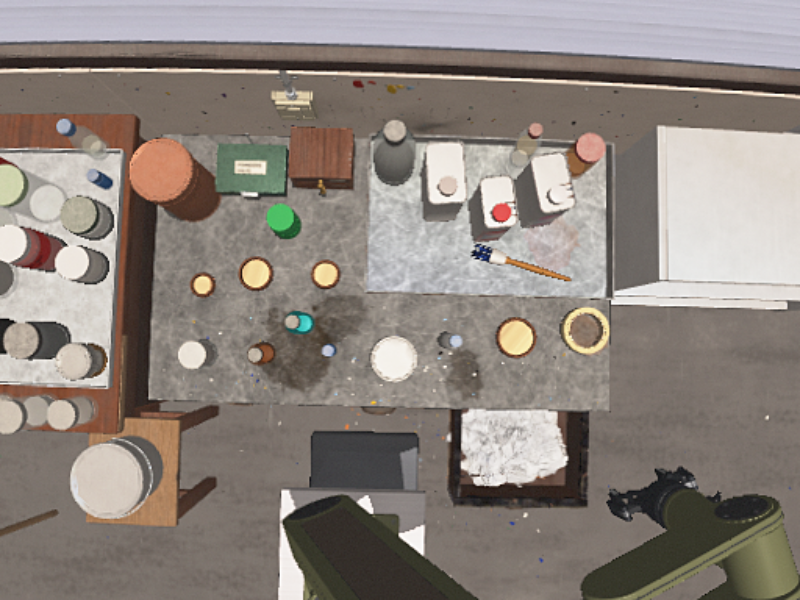

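View pics/scene0.png

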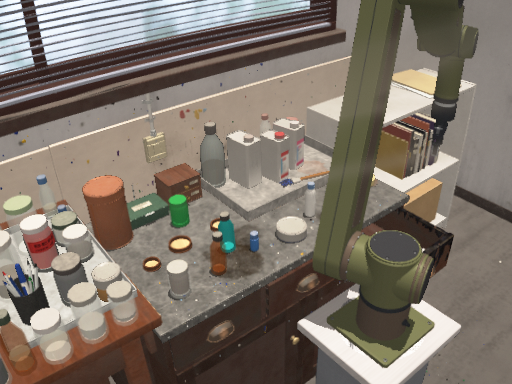

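The overhead view (800x600) shows, by pixel:
- **Holders:** four, at about (203,285), (256,273), (325,274) and (516,337).
- **Jar:** lid at (192,354).
- **Brown bottle:** cap at (266,350).
- **Vial:** cap at (328,351).
- **White bottle:** cap at (455,341).
- **Things to avoid:** tin at (394,358), tape at (586,330) and the turquoise look-alike at (300,321).

The scene view agrees with this.

```bash
python3 - <<'E'
from h import *
im=cv2.imread("pics/top0.png"); C=cam("top")
hsv=cv2.cvtColor(im,cv2.COLOR_BGR2HSV)
m=cv2.inRange(hsv,(12,70,150),(35,255,255))
for c in cv2.findContours(m,cv2.RETR_EXTERNAL,cv2.CHAIN_APPROX_NONE)[0]:
    if cv2.contourArea(c)<60: continue
    (u,v),(a,b),_=cv2.fitEllipse(c); p=onz(C,(u,v),.004)
    print("holder/tape",u*1.5625,v*1.5625,p.round(3),"diam mm",(np.array([a,b])/374*1.3*1000).round())
for n,uv,z in[("jar",(192,354),.095),("brown cap",(267,349),.136),("vial",(328,350.5),.064),("white",(456,341),.126),("turq",(293,319),.136),("tin",(394,358),.036),("tape",(586,330),.025),("greenjar",(280,219),.095)]:
    print(n,onz(C,np.array(uv)/1.5625,z).round(3))
x,y=90,170
a=im[160:265,90:400]; cv2.imwrite("pics/topc.png",cv2.resize(a,None,fx=2.58,fy=2.58,interpolation=cv2.INTER_CUBIC))
E
```

```text
holder/tape 131.35677576065063 474.3550777435303 [0.169 0.494 0.004] diam mm [225. 249.]
holder/tape 514.8190498352051 336.8805408477783 [ 0.497 -0.348  0.004] diam mm [71. 74.]
holder/tape 586.0448360443115 330.0221920013428 [ 0.517 -0.509  0.004] diam mm [ 98. 103.]
holder/tape 202.15599536895752 284.04271602630615 [0.596 0.352 0.004] diam mm [37. 40.]
holder/tape 324.82738494873047 273.58222007751465 [0.627 0.079 0.004] diam mm [48. 51.]
holder/tape 254.98390197753906 272.7938175201416 [0.624 0.234 0.004] diam mm [58. 61.]
holder/tape 533.5209846496582 267.71581172943115 [ 0.653 -0.388  0.004] diam mm [ 11. 149.]
jar [0.443 0.337 0.095]
brown cap [0.459 0.174 0.136]
vial [0.458 0.06  0.064]
white [ 0.485 -0.203  0.126]
turq [0.52  0.124 0.136]
tin [ 0.445 -0.08   0.036]
tape [ 0.516 -0.502  0.025]
greenjar [0.729 0.166 0.095]
```

View pics/topc.png

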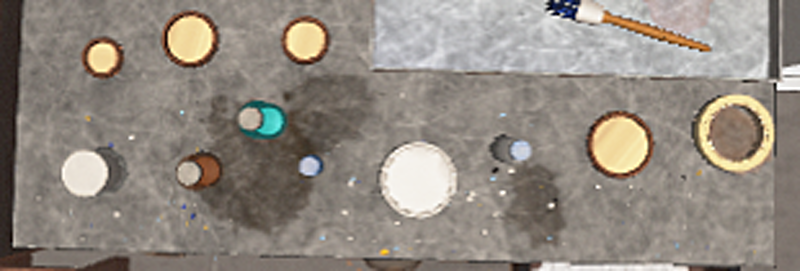

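move_arm(
  deltas=[
    [0,0,0,0,0,0.0223,0],
    [0,0,0,0,0,0.0223,0],
    [0,0,0,0,0,0.0223,0],
    [0.07,-0.09,0,0,0,0,0],
    [0.07,-0.09,0,0,0,0,0],
    [0.07,-0.09,0,0,0,0,0],
    [0.07,-0.09,0,0,0,0,0],
    [0.07,-0.09,0,0,0,0,0],
    [0.07,-0.09,0,0,0,0,0],
    [0.07,-0.09,0,0,0,0,0],
  ],
  squeeze=30,
)

```text
t: 1.15
eef_pos: [0.4317, -0.2707, 0.2422]
eef_rot: [-0.0, 1.0, 0.001, -0.0]
contact_force: [0.9, 0.5, -0.4]
finger_gap: 0.998
gripper_force: 0.0
```

move_arm(
  deltas=[
    [0.045,-0.057,0,0,0,0,0],
    [0.045,-0.057,0,0,0,0,0],
    [0.043,-0.056,0,0,0,0,0],
    [0,0,0,0,0,0,0],
    [0,0,0,0,0,0,0],
    [0,0,0,0,0,0,0],
    [0,0,0,0,0,0,0],
    [0,0,0,0,0,0,0],
    [0,0,0,0,0,0,0],
    [0,0,0,0,0,0,0],
  ],
)

```text
t: 2.15
eef_pos: [0.4839, -0.2047, 0.2423]
eef_rot: [0.0, 1.0, 0.0, -0.0]
contact_force: [-0.5, -1.1, 0.0]
finger_gap: 1.0
gripper_force: 0.0
```

```bash
python3 - <<'E'
from h import *
im,C=shot("wrist","pics/w1.png")
print(pose()[:3,3], proj(C,[.485,-.203,.126]),proj(C,[.485,-.203,0]))
Ct=cam("top"); print("brown",onz(Ct,(162.9,227),.136))
E
```

```text
[ 0.48393111 -0.20456664  0.24234867] [252.22448388 185.80954891] [253.04676522 149.98081528]
brown [0.44698992 0.19803494 0.136     ]
```

View pics/w1.png

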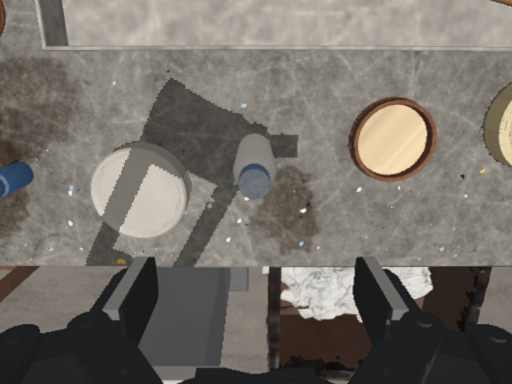

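The cap of the white bottle is centred near (255,184), within about 1 mm of the estimate. The tin is at (140,190) and holder 4's floor is centred at (393,139). I'll descend and grip.

move_arm(
  deltas=[
    [0.003,0,0.0845,0,0,0,0],
    [0,0,0.0845,0,0,0,0],
    [0,0,0.0845,0,0,0,0],
    [0,0,0.0845,0,0,0,0],
    [0,0,0.0845,0,0,0,0],
    [0,0,0,0,0,0,0],
    [0,0,0,0,0,0,0.8],
    [0,0,0,0,0,0,0.8],
    [0,0,0,0,0,0,0.8],
    [0,0,0,0,0,0,0.8],
  ],
  squeeze=30,
)

```text
t: 3.2
eef_pos: [0.4866, -0.2049, 0.0752]
eef_rot: [0.001, 1.0, 0.001, 0.002]
contact_force: [0.7, 1.0, 4.3]
finger_gap: 0.427
gripper_force: 30.4
```

```bash
python3 - <<'E'
from h import *
im=cv2.imread("pics/w1.png"); K,k1,_=cam("wrist")
T=np.eye(4);T[:3,:3]=np.diag([1,-1,-1]);T[:3,3]=[.48393,-.20457,.24235]
C=(K,k1,T@np.array(vision.get_calibration("wrist")["T_tool_cam"]))
m=cv2.inRange(cv2.cvtColor(im,cv2.COLOR_BGR2HSV),(8,40,150),(30,255,255)); m[:,:340]=0; m[:80]=0; m[200:]=0; m[:,450:]=0
c=max(cv2.findContours(m,cv2.RETR_EXTERNAL,cv2.CHAIN_APPROX_NONE)[0],key=cv2.contourArea)
e=cv2.fitEllipse(c);print(e,onz(C,e[0],.004))
for n,uv,z in[("tin",(137,192),.036),("vialcap",(10,183),.06)]: print(n,onz(C,uv,z))
print({k:telemetry.sense()[k] for k in("t","finger_gap","gripper_force","contact_force","eef_pos")})
E
```

```text
((391.7291564941406, 139.4248809814453), (63.37416458129883, 73.80622100830078), 42.497005462646484) [ 0.49771903 -0.35333214  0.004     ]
tin [ 0.44855838 -0.08217402  0.036     ]
vialcap [0.46618081 0.03176615 0.06      ]
{'t': 3.2, 'finger_gap': 0.4270030976494781, 'gripper_force': 30.35207211971283, 'contact_force': array([0.72516775, 0.95985539, 4.29691177]), 'eef_pos': array([ 0.48663233, -0.20488642,  0.07516577])}
```

move_arm(
  deltas=[
    [0,0,-0.1,0,0,0,0.8],
    [0,0,-0.1,0,0,0,0.8],
    [0,0,-0.1,0,0,0,0.8],
    [0.038,-0.08,0,0,0,0,0.8],
    [0.045,-0.09,0,0,0,0,0.8],
    [0.045,-0.09,0,0,0,0,0.8],
    [0.045,-0.09,0,0,0,0,0.8],
    [0.045,-0.09,0,0,0,0,0.8],
    [0.045,-0.09,0,0,0,0,0.8],
    [0.038,-0.08,0,0,0,0,0.8],
  ],
)

```text
t: 4.2
eef_pos: [0.6061, 0.0419, 0.1942]
eef_rot: [-0.0, 1.0, 0.001, 0.001]
contact_force: [0.4, -1.1, -0.5]
finger_gap: 0.427
gripper_force: 30.6
```

```bash
python3 - <<'E'
from h import *
im,C=shot("wrist","pics/w2.png")
print(pose()[:3,3].round(4), proj(C,[.627,.079,.004]),proj(C,[.624,.234,.004]))
E
```

```text
[0.6088 0.0468 0.1942] [215.20891829 141.51512893] [ 52.67816102 144.65431252]
```

View pics/w2.png

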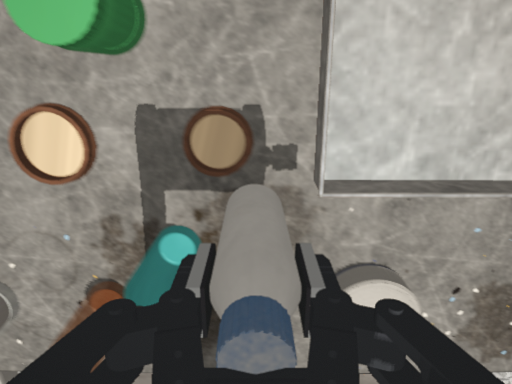

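The image shows holder 2's rim centred at about (218,140), holder 3 at (53,143), and the turquoise bottle to the lower left. I'll measure the rims with the arm settled.

```bash
cat >> h.py <<'E'
def holders(im,C,guess):
    """floor ellipses of wooden cups; guess: world xy list -> measured centre by floor+rim (wood hue) mask"""
    hsv=cv2.cvtColor(im,cv2.COLOR_BGR2HSV); m=cv2.inRange(hsv,(3,55,30),(28,255,255))
    m=cv2.morphologyEx(m,cv2.MORPH_OPEN,np.ones((3,3))); cs=cv2.findContours(m,cv2.RETR_EXTERNAL,cv2.CHAIN_APPROX_NONE)[0]
    for g in guess:
        q=proj(C,[g[0],g[1],.008]); 
        for c in cs:
            if cv2.contourArea(c)>800 and cv2.pointPolygonTest(c,(float(q[0]),float(q[1])),False)>=0:
                e=cv2.fitEllipse(cv2.convexHull(c)); p=onz(C,e[0],.009); w=onz(C,(e[0][0]+sum(e[1])/4,e[0][1]),.009)
                print(g,"->",p.round(4),"outer diam",round(2*np.linalg.norm(w-p),4),"px",np.round(e[0]))
E
python3 - <<'E'
from h import *
im,C=shot("wrist","pics/w3.png"); print(pose()[:3,3].round(4))
holders(im,C,[(.627,.079),(.624,.234)])
E
```

```text
[0.6075 0.0441 0.1941]
(0.627, 0.079) -> [0.628  0.0747 0.009 ] outer diam 0.0657 px [226. 145.]
(0.624, 0.234) -> [0.6253 0.2296 0.009 ] outer diam 0.0801 px [ 61. 147.]
```

```bash
python3 - <<'E'
from h import *
for i in range(3):
    im,C=shot("wrist","pics/w3.png"); print(pose()[:3,3].round(4))
    holders(im,C,[(.627,.079),(.624,.234)])
E
```

```text
[0.6061 0.0421 0.1938]
(0.627, 0.079) -> [0.6278 0.0745 0.009 ] outer diam 0.0658 px [222. 143.]
(0.624, 0.234) -> [0.6252 0.2294 0.009 ] outer diam 0.0802 px [ 57. 145.]
[0.6053 0.0407 0.1936]
(0.627, 0.079) -> [0.6279 0.0746 0.009 ] outer diam 0.0658 px [220. 142.]
(0.624, 0.234) -> [0.6253 0.2296 0.009 ] outer diam 0.0804 px [ 54. 144.]
[0.6049 0.0398 0.1935]
(0.627, 0.079) -> [0.6279 0.0747 0.009 ] outer diam 0.0658 px [218. 141.]
(0.624, 0.234) -> [0.6253 0.2297 0.009 ] outer diam 0.0804 px [ 52. 143.]
```

move_arm(
  deltas=[
    [0.03,-0.045,0,0,0,0,0.8],
    [0.029,-0.044,0,0,0,0,0.8],
    [0,0,0,0,0,0,0.8],
    [0,0,0,0,0,0,0.8],
    [0,0,0,0,0,0,0.8],
    [0,0,0.06,0,0,0,0.8],
    [0,0,0.06,0,0,0,0.8],
    [0,0,0.06,0,0,0,0.8],
    [0,0,0.05,0,0,0,0.8],
    [0,0,0.04,0,0,0,0.8],
  ],
)

```text
t: 5.45
eef_pos: [0.6278, 0.0746, 0.084]
eef_rot: [0.0, 1.0, 0.0, -0.001]
contact_force: [0.7, -0.7, -1.2]
finger_gap: 0.424
gripper_force: 30.6
```

move_arm(
  deltas=[
    [0,0,0.005,0,0,0,0.8],
    [0,0,0.005,0,0,0,0.8],
    [0,0,0,0,0,0,0.8],
    [0,0,0,0,0,0,0.8],
    [0,0,0,0,0,0,0.8],
    [0,0,0,0,0,0,0.8],
    [0,0,0,0,0,0,0.8],
    [0,0,0,0,0,0,0.8],
    [0,0,0,0,0,0,0.8],
    [0,0,0,0,0,0,0.8],
  ],
)

```text
t: 6.45
eef_pos: [0.6289, 0.0756, 0.0813]
eef_rot: [-0.0, 1.0, 0.001, -0.0]
contact_force: [0.6, -0.3, -0.2]
finger_gap: 0.426
gripper_force: 30.6
```

move_arm(
  deltas=[
    [0,0.002,0.003,0,0,0,0.8],
    [0,0,0.003,0,0,0,0.8],
    [0,0,0.003,0,0,0,0.8],
    [0,0,0,0,0,0,0.8],
    [0,0,0,0,0,0,0.8],
    [0,0,0,0,0,0,0.8],
    [0,0,0,0,0,0,0.8],
    [0,0,0,0,0,0,0.8],
    [0,0,0,0,0,0,0.8],
    [0,0,0,0,0,0,0.8],
  ],
)

```text
t: 7.45
eef_pos: [0.6292, 0.0747, 0.0792]
eef_rot: [0.0, 1.0, 0.001, 0.001]
contact_force: [-3.3, 0.8, 7.5]
finger_gap: 0.427
gripper_force: 31.4
```

move_arm(
  deltas=[
    [0,0,-0.003,0,0,0,0.3],
    [0,0,0,0,0,0,0],
    [0,0,0,0,0,0,0],
    [0,0,-0.05,0,0,0,0],
    [0,0,-0.12,0,0,0,0],
    [0,0,-0.12,0,0,0,0],
    [0,0,-0.11,0,0,0,0],
    [-0.08,0,0,0,0,0,0],
    [-0.1,0,0,0,0,0,0],
    [-0.1,0,0,0,0,0,0],
  ],
)

```text
t: 8.45
eef_pos: [0.516, 0.0745, 0.2389]
eef_rot: [-0.0, 1.0, 0.001, 0.0]
contact_force: [-0.7, -0.1, -0.7]
finger_gap: 1.0
gripper_force: 0.0
```

move_arm(
  deltas=[
    [-0.1,0.02,0,0,0,0,0],
    [-0.05,0.018,0,0,0,0,0],
    [0,0,0,0,0,0,0.4],
    [0,0,0,0,0,0,0.4],
    [0,0,0,0,0,0,0.4],
    [0,0,0,0,0,0,0.4],
    [0,0,0,0,0,0,0.4],
    [0,0,0,0,0,0,0.4],
    [0,0,0,0,0,0,0.4],
    [0,0,0,0,0,0,0.4],
  ],
)

```text
t: 9.45
eef_pos: [0.457, 0.0593, 0.2388]
eef_rot: [0.0, 1.0, 0.001, -0.0]
contact_force: [0.4, 0.5, 0.2]
finger_gap: 0.598
gripper_force: 0.0
```

```bash
python3 - <<'E'
from h import *
im,C=shot("wrist","pics/w4.png"); print(pose()[:3,3].round(4))
for n,p in[("vialtop",(.458,.06,.064)),("h2",(.628,.0747,.016)),("wbtop",(.628,.0747,.13)),("turq",(.52,.124,.136)),("brown",(.447,.197,.136))]: print(n,proj(C,p).round(0))
E
```

```text
[0.457  0.0593 0.2388]
vialtop [254. 166.]
h2 [238. -31.]
wbtop [229. -86.]
turq [157. 104.]
brown [ 67. 206.]
```

View pics/w4.png

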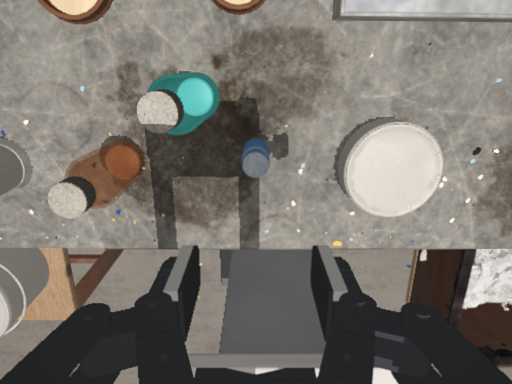

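The vial cap is at (256,164), within 2 mm of the prediction. The turquoise bottle's cap is at (159,110), the brown bottle's cap at (71,198) and the tin at (390,168). I'll yaw -22° to stay clear of the turquoise bottle, then descend and grip.

move_arm(
  deltas=[
    [0.006,0.002,0,0,0,0,0.4],
    [0,0,0,0,0,0.0203,0.4],
    [0,0,0,0,0,0.0203,0.4],
    [0,0,0,0,0,0.0203,0.4],
    [0,0,0.09,0,0,0,0.4],
    [0,0,0.09,0,0,0,0.4],
    [0,0,0.09,0,0,0,0.4],
    [0,0,0.09,0,0,0,0.4],
    [0,0,0.09,0,0,0,0.4],
    [0,0,0.08,0,0,0,0.4],
  ],
)

```text
t: 10.5
eef_pos: [0.4595, 0.0584, 0.0256]
eef_rot: [-0.0, 0.982, -0.189, 0.0]
contact_force: [-0.5, -1.1, 0.4]
finger_gap: 0.598
gripper_force: 0.0
```

move_arm(
  deltas=[
    [0,0,0.006,0,0,0,0.4],
    [0,0,0.006,0,0,0,0.4],
    [0,0,0,0,0,0,0.4],
    [0,0,0,0,0,0,0.9],
    [0,0,0,0,0,0,0.9],
    [0,0,0,0,0,0,0.9],
    [0,0,0,0,0,0,0.9],
    [0,0,0,0,0,0,0.9],
    [0,0,0,0,0,0,0.9],
    [0,0,0,0,0,0,0.9],
  ],
)

```text
t: 11.5
eef_pos: [0.4606, 0.0585, 0.0236]
eef_rot: [-0.0, 0.982, -0.189, 0.002]
contact_force: [-0.2, 0.5, 6.4]
finger_gap: 0.309
gripper_force: 29.2
```

move_arm(
  deltas=[
    [0,0,-0.08,0,0,0,0.9],
    [0,0,-0.1,0,0,0,0.9],
    [0,0,-0.1,0,0,0,0.9],
    [0,0,-0.1,0,0,0,0.9],
    [0,0,-0.07,0,0,0,0.9],
    [0,0,0,0,0,-0.0203,0.9],
    [0,0,0,0,0,-0.0203,0.9],
    [0,0,0,0,0,-0.0203,0.9],
    [0,0,0,0,0,0,0.9],
    [0.04,-0.08,0,0,0,0,0.9],
  ],
)

```text
t: 12.5
eef_pos: [0.4732, 0.0883, 0.2023]
eef_rot: [0.001, 1.0, -0.003, -0.001]
contact_force: [0.7, 0.1, 0.1]
finger_gap: 0.308
gripper_force: 29.7
```

move_arm(
  deltas=[
    [0.04,-0.09,0,0,0,0,0.9],
    [0.04,-0.09,0,0,0,0,0.9],
    [0.04,-0.09,0,0,0,0,0.9],
    [0.04,-0.09,0,0,0,0,0.9],
    [0.04,-0.09,0,0,0,0,0.9],
    [0.04,-0.08,0,0,0,0,0.9],
    [0,0,0,0,0,0,0.9],
    [0,0,0,0,0,0,0.9],
    [0,0,0,0,0,0,0.9],
    [0,0,0,0,0,0,0.9],
  ],
)

```text
t: 13.5
eef_pos: [0.5703, 0.3014, 0.2022]
eef_rot: [0.0, 1.0, -0.0, -0.0]
contact_force: [0.1, 0.1, -0.9]
finger_gap: 0.311
gripper_force: 29.8
```

```bash
python3 - <<'E'
from h import *
im,C=shot("wrist","pics/w5.png"); print(pose()[:3,3].round(4))
print(proj(C,[.597,.348,.008]),proj(C,[.443,.337,.095]))
holders(im,C,[(.597,.348),(.6253,.2297)])
E
```

```text
[0.5705 0.3015 0.2023]
[205.28709086 134.38441208] [212.96988166 331.60317822]
(0.597, 0.348) -> [0.5965 0.3476 0.009 ] outer diam 0.0562 px [206. 135.]
(0.6253, 0.2297) -> [0.6254 0.2309 0.009 ] outer diam 0.0781 px [331. 104.]
```

View pics/w5.png

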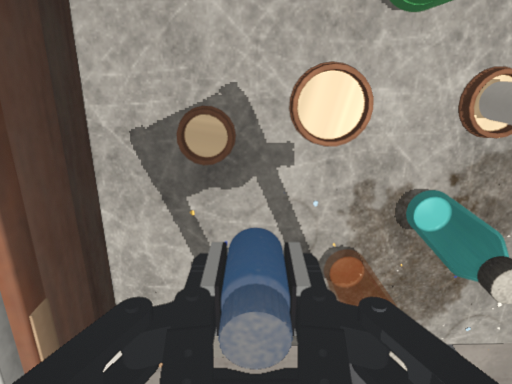

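Holder 1 is at (206,135), giving (0.5965, 0.3476). The vial hangs straight in the gripper, and the white bottle is standing in holder 2 at the right.

move_arm(
  deltas=[
    [0.033,-0.058,0,0,0,0,0.9],
    [0.032,-0.057,0,0,0,0,0.9],
    [0,0,0,0,0,0,0.9],
    [0,0,0,0,0,0,0.9],
    [0,0,0.08,0,0,0,0.9],
    [0,0,0.08,0,0,0,0.9],
    [0,0,0.08,0,0,0,0.9],
    [0,0,0.08,0,0,0,0.9],
    [0,0,0.07,0,0,0,0.9],
    [0,0,0.03,0,0,0,0.9],
  ],
)

```text
t: 14.55
eef_pos: [0.5943, 0.3463, 0.0313]
eef_rot: [0.002, 1.0, 0.0, -0.003]
contact_force: [-0.7, 0.1, -0.8]
finger_gap: 0.304
gripper_force: 29.8
```

move_arm(
  deltas=[
    [0,0,0.008,0,0,0,0.9],
    [0,0,0.006,0,0,0,0.9],
    [0,0,0.006,0,0,0,0.9],
    [0,0,0.003,0,0,0,0.9],
    [0,0,0,0,0,0,0.9],
    [0,0,0,0,0,0,0.9],
    [0,0,0,0,0,0,0.9],
    [0,0,0,0,0,0,0.9],
    [0,0,0,0,0,0,0.9],
    [0,0,0,0,0,0,0.9],
  ],
)

```text
t: 15.55
eef_pos: [0.5982, 0.3492, 0.0277]
eef_rot: [-0.001, 1.0, 0.001, 0.002]
contact_force: [-1.1, -2.3, 5.6]
finger_gap: 0.306
gripper_force: 30.4
```

move_arm(
  deltas=[
    [0,0,-0.004,0,0,0,0.5],
    [0,0,0,0,0,0,0.4],
    [0,0,0,0,0,0,0.4],
    [0,0,-0.05,0,0,0,0.4],
    [0,0,-0.12,0,0,0,0.4],
    [0,0,-0.12,0,0,0,0.3],
    [0,0,-0.12,0,0,0,0],
    [0,0,-0.12,0,0,0,0],
    [-0.07,0.07,0,0,0,0,0],
    [-0.075,0.08,0,0,0,0,0],
  ],
)

```text
t: 16.55
eef_pos: [0.5406, 0.2896, 0.241]
eef_rot: [-0.001, 1.0, 0.001, 0.003]
contact_force: [-0.5, 0.0, -0.4]
finger_gap: 1.002
gripper_force: 0.0
```

move_arm(
  deltas=[
    [-0.075,0.08,0,0,0,0,0],
    [-0.075,0.08,0,0,0,0,0],
    [-0.07,0.077,0,0,0,0,0],
    [0,0,0,0,0,0,0],
    [0,0,0,0,0,0,0],
    [0,0,0,0,0,0,0],
    [0,0,0,0,0,0,0],
    [0,0,0,0,0,0,0],
    [0,0,0,0,0,0,0],
    [0,0,0,0,0,0,0],
  ],
)

```text
t: 17.55
eef_pos: [0.4514, 0.194, 0.2383]
eef_rot: [0.0, 1.0, 0.001, -0.0]
contact_force: [0.8, 0.1, 0.3]
finger_gap: 0.999
gripper_force: 0.0
```

```bash
python3 - <<'E'
from h import *
im,C=shot("wrist","pics/w6.png"); print(pose()[:3,3].round(4))
for n,p in[("brown",(.4525,.194,.136)),("brownbase",(.4525,.194,0)),("turq",(.516,.1225,.136)),("jar",(.443,.337,.095)),("vialtop",(.597,.348,.068))]: print(n,proj(C,p).round(0))
E
```

```text
[0.4513 0.1939 0.2383]
brown [254. 192.]
brownbase [255. 151.]
turq [363. 102.]
jar [ 85. 186.]
vialtop [ 58. -12.]
```

View pics/w6.png

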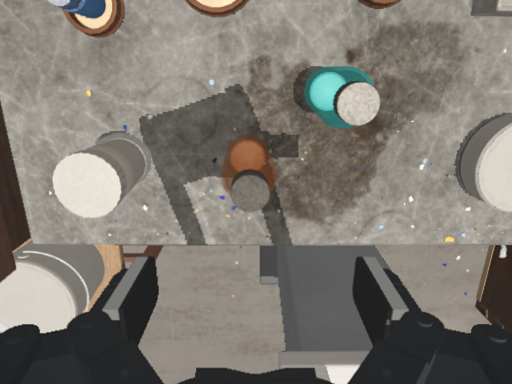

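The brown bottle's cap is at (250,192), which puts its axis at about (0.4525, 0.197). The jar lid is at (88,184) and the vial is in holder 1 at top left.

move_arm(
  deltas=[
    [0.003,-0.0075,0,0,0,0,0],
    [0,0,0,0,0,0,0],
    [0,0,0.08,0,0,0,0],
    [0,0,0.08,0,0,0,0],
    [0,0,0.08,0,0,0,0],
    [0,0,0.08,0,0,0,0],
    [0,0,0.05,0,0,0,0],
    [0,0,0.03,0,0,0,0],
    [0,0,0.004,0,0,0,0],
    [0,0,0,0,0,0,0],
  ],
)

```text
t: 18.6
eef_pos: [0.4525, 0.1967, 0.0768]
eef_rot: [0.0, 1.0, 0.001, -0.0]
contact_force: [0.2, -0.4, 0.7]
finger_gap: 0.998
gripper_force: 0.0
```

move_arm(
  deltas=[
    [0,0,0,0,0,0,0.7],
    [0,0,0,0,0,0,0.7],
    [0,0,0,0,0,0,0.7],
    [0,0,0,0,0,0,0.7],
    [0,0,0,0,0,0,0.7],
    [0,0,0,0,0,0,0.7],
    [0,0,0,0,0,0,0.7],
    [0,0,0,0,0,0,0.7],
    [0,0,-0.08,0,0,0,0.7],
    [0,0,-0.08,0,0,0,0.7],
  ],
  squeeze=35,
)

```text
t: 19.6
eef_pos: [0.451, 0.1961, 0.1407]
eef_rot: [0.001, 1.0, 0.001, -0.002]
contact_force: [0.9, 0.3, -1.6]
finger_gap: 0.546
gripper_force: 36.7
```

move_arm(
  deltas=[
    [0,0,-0.08,0,0,0,0.7],
    [0,0,-0.04,0,0,0,0.7],
    [0.07,-0.015,0,0,0,0,0.7],
    [0.09,-0.018,0,0,0,0,0.7],
    [0.09,-0.018,0,0,0,0,0.7],
    [0.07,-0.012,0,0,0,0,0.7],
    [0.04,-0.01,0,0,0,0,0.7],
    [0,0,0,0,0,0,0.7],
    [0,0,0,0,0,0,0.7],
    [0,0,0,0,0,0,0.7],
  ],
)

```text
t: 20.6
eef_pos: [0.5946, 0.2257, 0.1885]
eef_rot: [0.0, 1.0, 0.001, -0.001]
contact_force: [0.0, -0.4, -0.7]
finger_gap: 0.55
gripper_force: 36.7
```

```bash
python3 - <<'E'
from h import *
im,C=shot("wrist","pics/w7.png"); print(pose()[:3,3].round(4))
holders(im,C,[(.597,.348),(.6253,.2297)])
b=pose()[:3,3]; print(proj(C,[b[0],b[1],b[2]-.077]))
E
```

```text
[0.5947 0.2258 0.1888]
(0.6253, 0.2297) -> [0.6256 0.2306 0.009 ] outer diam 0.0765 px [249. 132.]
[254.19109371 206.21585319]
```

View pics/w7.png

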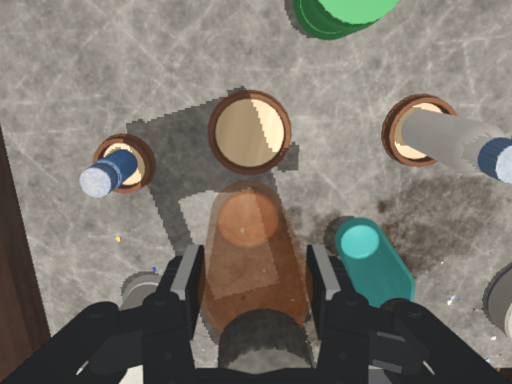

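```bash
python3 - <<'E'
from h import *
C=cam("wrist"); t=pose()[:3,3]; zb=t[2]-.077
im=cv2.imread("pics/w7.png"); print(cv2.cvtColor(im,cv2.COLOR_BGR2HSV)[172:200:3,250].tolist())
for uv in[(250,182),(250,186)]: print("front edge",onz(C,uv,zb)[:2]-t[:2])
for uv in[(250,217)]: print("disc centre",onz(C,uv,zb)[:2]-t[:2],onz(C,uv,zb+.004)[:2]-t[:2])
for uv in[(209,217),(287,217)]: print("side",onz(C,uv,zb)[:2]-t[:2])
print("cap pred",proj(C,t+[0,0,.059]),"vialtop",proj(C,[.5965,.3476,.068]),"wb",proj(C,[.628,.0747,.13]))
E
```

```text
[[10, 125, 88], [15, 47, 87], [21, 21, 85], [12, 98, 96], [12, 96, 98], [12, 89, 109], [13, 87, 123], [12, 130, 161], [12, 110, 183], [12, 112, 180]]
front edge [0.01656016 0.00276592]
front edge [0.01388378 0.00277419]
disc centre [-0.00760279  0.00284129] [-0.00585952  0.00278435]
side [-0.00764313  0.02981391]
side [-0.00757659 -0.02149928]
cap pred [253.84809085 386.85661869] vialtop [ 96.5076327  182.78039075] wb [516.17056035 164.43895373]
```

Relative to the gripper, the bottle's base sits about 6 mm back in x and 3 mm off in y. I'll correct for that when placing. The vial and the white bottle both stand in their holders, at (122,163) and (425,130).

move_arm(
  deltas=[
    [0.045,-0.003,0,0,0,0,0.7],
    [0.044,-0.002,0,0,0,0,0.7],
    [0,0,0,0,0,0,0.7],
    [0,0,0,0,0,0,0.7],
    [0,0,0.06,0,0,0,0.7],
    [0,0,0.06,0,0,0,0.7],
    [0,0,0.05,0,0,0,0.7],
    [0,0,0.04,0,0,0,0.7],
    [0,0,0.02,0,0,0,0.7],
    [0,0,0,0,0,0,0.7],
  ],
)

```text
t: 21.65
eef_pos: [0.6299, 0.2279, 0.0958]
eef_rot: [0.0, 1.0, 0.001, -0.002]
contact_force: [0.2, -0.7, -1.4]
finger_gap: 0.548
gripper_force: 36.7
```

move_arm(
  deltas=[
    [0,0,0.006,0,0,0,0.7],
    [0,0,0.006,0,0,0,0.7],
    [0,0,0.006,0,0,0,0.7],
    [0,0,0.006,0,0,0,0.7],
    [0,0,0.004,0,0,0,0.7],
    [0,0,0,0,0,0,0.7],
    [0,0,0,0,0,0,0.7],
    [0,0,0,0,0,0,0.7],
    [0,0,0,0,0,0,0.7],
    [0,0,0,0,0,0,0.7],
  ],
)

```text
t: 22.65
eef_pos: [0.6319, 0.2282, 0.0858]
eef_rot: [-0.0, 1.0, 0.001, 0.0]
contact_force: [-0.1, -0.4, -1.6]
finger_gap: 0.546
gripper_force: 36.7
```

move_arm(
  deltas=[
    [0,0,0.004,0,0,0,0.7],
    [0,0,0.004,0,0,0,0.7],
    [0,0,0.003,0,0,0,0.7],
    [0,0,0.003,0,0,0,0.7],
    [0,0,0,0,0,0,0.7],
    [0,0,0,0,0,0,0.7],
    [0,0,0,0,0,0,0.7],
    [0,0,0,0,0,0,0.7],
    [0,0,0,0,0,0,0.7],
    [0,0,0,0,0,0,0.7],
  ],
)

```text
t: 23.65
eef_pos: [0.6329, 0.2283, 0.082]
eef_rot: [-0.0, 1.0, 0.001, 0.001]
contact_force: [-0.6, -0.7, 6.8]
finger_gap: 0.543
gripper_force: 36.7
```

move_arm(
  deltas=[
    [0,0,-0.003,0,0,0,0.4],
    [0,0,0,0,0,0,0.2],
    [0,0,0,0,0,0,0],
    [0,0,0,0,0,0,0],
    [0,0,-0.05,0,0,0,0],
    [0,0,-0.1,0,0,0,0],
    [0,0,-0.12,0,0,0,0],
    [0,0,-0.12,0,0,0,0],
    [-0.07,-0.04,0,0,0,0,0],
    [-0.1,-0.057,0,0,0,0,0],
  ],
)

```text
t: 24.65
eef_pos: [0.5665, 0.2668, 0.2396]
eef_rot: [-0.001, 1.0, -0.001, 0.003]
contact_force: [-0.3, -0.1, -0.9]
finger_gap: 0.996
gripper_force: 0.0
```

move_arm(
  deltas=[
    [-0.1,-0.057,0,0,0,0,0],
    [-0.1,-0.057,0,0,0,0,0],
    [-0.1,-0.057,0,0,0,0,0],
    [0,0,0,0,0,0,0],
    [0,0,0,0,0,0,0],
    [0,0,0,0,0,0,0],
    [0,0,0,0,0,0,0],
    [0,0,0,0,0,0,0],
    [0,0,0,0,0,0,0],
    [0,0,0,0,0,0,0],
  ],
)

```text
t: 25.65
eef_pos: [0.4442, 0.3347, 0.2371]
eef_rot: [0.0, 1.0, 0.0, -0.0]
contact_force: [0.1, 0.2, -0.6]
finger_gap: 0.999
gripper_force: 0.0
```

```bash
python3 - <<'E'
from h import *
im,C=shot("wrist","pics/w8.png"); print(pose()[:3,3].round(4))
print("jar",proj(C,(.4445,.335,.095)).round(0),"jarbase",proj(C,(.4445,.335,0)).round(0))
vision_top,_=shot("top","pics/top1.png")
E
```

```text
[0.4441 0.3348 0.2372]
jar [254. 177.] jarbase [254. 152.]
```

View pics/w8.png

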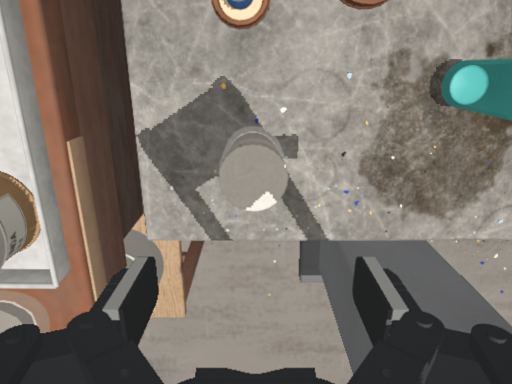

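The jar lid is centred at (253,177), as predicted. I'll descend and grip.

move_arm(
  deltas=[
    [0,0,0.08,0,0,0,0],
    [0,0,0.1,0,0,0,0],
    [0,0,0.1,0,0,0,0],
    [0,0,0.08,0,0,0,0],
    [0,0,0.06,0,0,0,0],
    [0,0,0.04,0,0,0,0],
    [0,0,0.02,0,0,0,0],
    [0,0,0.0125,0,0,0,0],
    [0,0,0,0,0,0,0],
    [0,0,0,0,0,0,0],
  ],
)

```text
t: 26.75
eef_pos: [0.4444, 0.3355, 0.0411]
eef_rot: [-0.0, 1.0, 0.001, 0.001]
contact_force: [-0.2, 0.3, 0.2]
finger_gap: 0.999
gripper_force: 0.0
```

move_arm(
  deltas=[
    [0,0,0,0,0,0,0.6],
    [0,0,0,0,0,0,0.6],
    [0,0,0,0,0,0,0.6],
    [0,0,0,0,0,0,0.6],
    [0,0,0,0,0,0,0.6],
    [0,0,0,0,0,0,0.6],
    [0,0,0,0,0,0,0.6],
    [0,0,-0.04,0,0,0,0.6],
    [0,0,-0.08,0,0,0,0.6],
    [0,0,-0.08,0,0,0,0.6],
  ],
  squeeze=45,
)

```text
t: 27.75
eef_pos: [0.4425, 0.3342, 0.12]
eef_rot: [0.001, 1.0, 0.001, -0.002]
contact_force: [0.9, 0.4, -2.5]
finger_gap: 0.691
gripper_force: 50.1
```

```bash
python3 - <<'E'
import cv2
a=cv2.imread("pics/top1.png")[130:270,80:400]; cv2.imwrite("pics/top1c.png",cv2.resize(a,None,fx=2.5,fy=2.5,interpolation=cv2.INTER_CUBIC))
E
```

```text
(no output)
```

View pics/top1c.png

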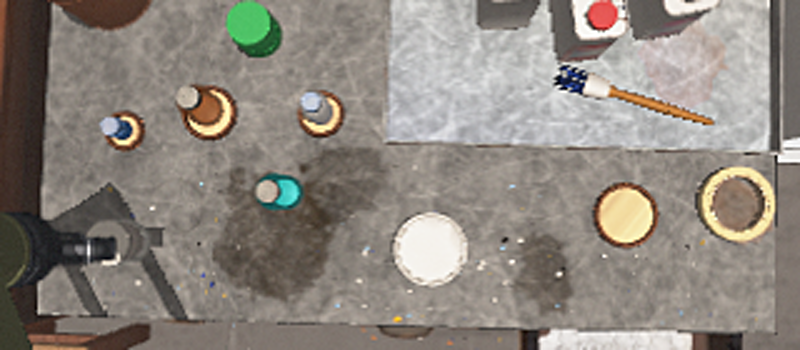

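The top view shows the vial, brown bottle and white bottle in their holders, with the tin and tape unmoved. Next I'll carry the jar.

move_arm(
  deltas=[
    [0,0,-0.08,0,0,0,0.6],
    [0,0,-0.08,0,0,0,0.6],
    [0,0,-0.05,0,0,0,0.6],
    [0,0.06,0,0,0,0,0.6],
    [0.005,0.1,0,0,0,0,0.6],
    [0.005,0.1,0,0,0,0,0.6],
    [0.005,0.1,0,0,0,0,0.6],
    [0.005,0.1,0,0,0,0,0.6],
    [0.005,0.1,0,0,0,0,0.6],
    [0.005,0.1,0,0,0,0,0.6],
  ],
)

```text
t: 28.75
eef_pos: [0.4551, 0.0695, 0.2039]
eef_rot: [0.0, 1.0, 0.001, -0.001]
contact_force: [0.3, 0.6, -2.6]
finger_gap: 0.691
gripper_force: 50.1
```

move_arm(
  deltas=[
    [0.01,0.1,0,0,0,0,0.6],
    [0.01,0.1,0,0,0,0,0.6],
    [0.01,0.1,0,0,0,0,0.6],
    [0.01,0.1,0,0,0,0,0.6],
    [0.01,0.1,0,0,0,0,0.6],
    [0.01,0.1,0,0,0,0,0.6],
    [0.005,0.1,0,0,0,0,0.6],
    [0.005,0.1,0,0,0,0,0.6],
    [0.005,0.08,0,0,0,0,0.6],
    [0,0.04,0,0,0,0,0.6],
  ],
)

```text
t: 29.75
eef_pos: [0.4862, -0.2996, 0.2036]
eef_rot: [0.0, 1.0, -0.0, -0.0]
contact_force: [-0.7, -0.1, -2.6]
finger_gap: 0.691
gripper_force: 50.2
```

move_arm(
  deltas=[
    [0,0,0,0,0,0,0.6],
    [0,0,0,0,0,0,0.6],
    [0,0,0,0,0,0,0.6],
    [0,0,0,0,0,0,0.6],
    [0,0,0,0,0,0,0.6],
    [0,0,0,0,0,0,0.6],
    [0,0,0,0,0,0,0.6],
    [0,0,0,0,0,0,0.6],
    [0,0,0,0,0,0,0.6],
    [0,0,0,0,0,0,0.6],
  ],
)

```text
t: 30.75
eef_pos: [0.4866, -0.2969, 0.2043]
eef_rot: [0.0, 1.0, 0.001, -0.0]
contact_force: [0.3, -0.5, -2.8]
finger_gap: 0.693
gripper_force: 50.2
```

```bash
python3 - <<'E'
from h import *
im,C=shot("wrist","pics/w9.png"); t=pose()[:3,3]; print(t.round(4))
print(proj(C,(.4975,-.35,.009)).round(0),"jar bottom centre/front",proj(C,t-[0,0,.040]).round(0),proj(C,t-[-.031,0,.040]).round(0))
holders(im,C,[(.4975,-.35)])
E
```

```text
[ 0.4866 -0.2969  0.2043]
[310. 151.] jar bottom centre/front [254. 231.] [254. 177.]
(0.4975, -0.35) -> [ 0.4993 -0.3522  0.009 ] outer diam 0.0908 px [312. 149.]
```

View pics/w9.png

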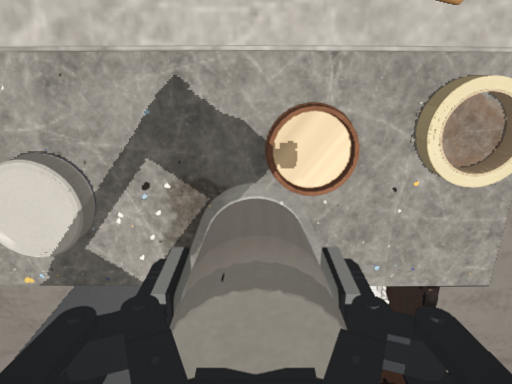

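Holder 4 is centred at (313,149), giving (0.499, -0.352). The jar's base sits about 3 mm back. The tape is at (475,130), clear of the path.

move_arm(
  deltas=[
    [0.018,0.069,0,0,0,0,0.6],
    [0.018,0.069,0,0,0,0,0.6],
    [0,0,0,0,0,0,0.6],
    [0,0,0,0,0,0,0.6],
    [0,0,0.08,0,0,0,0.6],
    [0,0,0.09,0,0,0,0.6],
    [0,0,0.08,0,0,0,0.6],
    [0,0,0.06,0,0,0,0.6],
    [0,0,0.04,0,0,0,0.6],
    [0,0,0.02,0,0,0,0.6],
  ],
)

```text
t: 31.8
eef_pos: [0.4998, -0.3502, 0.0545]
eef_rot: [-0.001, 1.0, 0.001, -0.002]
contact_force: [1.1, 0.3, -3.0]
finger_gap: 0.689
gripper_force: 50.2
```

move_arm(
  deltas=[
    [0,0,0.006,0,0,0,0.6],
    [0,0,0.006,0,0,0,0.6],
    [0,0,0.006,0,0,0,0.6],
    [0,0,0.005,0,0,0,0.6],
    [0,0,0.003,0,0,0,0.6],
    [0,0,0,0,0,0,0.6],
    [0,0,0,0,0,0,0.6],
    [0,0,0,0,0,0,0.6],
    [0,0,0,0,0,0,0.6],
    [0,0,0,0,0,0,0.6],
  ],
)

```text
t: 32.8
eef_pos: [0.5012, -0.3521, 0.0459]
eef_rot: [0.0, 1.0, 0.001, 0.0]
contact_force: [0.2, 0.7, -3.6]
finger_gap: 0.688
gripper_force: 50.2
```

move_arm(
  deltas=[
    [0,0,0.003,0,0,0,0.6],
    [0,0,0.003,0,0,0,0.6],
    [0,0,0.002,0,0,0,0.6],
    [0,0,0,0,0,0,0.6],
    [0,0,0,0,0,0,0.6],
    [0,0,0,0,0,0,0.6],
    [0,0,0,0,0,0,0.6],
    [0,0,0,0,0,0,0.6],
    [0,0,0,0,0,0,0.6],
    [0,0,0,0,0,0,0.6],
  ],
)

```text
t: 33.8
eef_pos: [0.5012, -0.3521, 0.0455]
eef_rot: [0.0, 1.0, 0.001, 0.001]
contact_force: [-4.9, 2.8, 15.1]
finger_gap: 0.69
gripper_force: 52.2
```

move_arm(
  deltas=[
    [0,0,-0.006,0,0,0,0.3],
    [0,0,0,0,0,0,0],
    [0,0,0,0,0,0,0],
    [0,0,0,0,0,0,0],
    [0,0,-0.05,0,0,0,0],
    [0,0,-0.1,0,0,0,0],
    [0,0,-0.12,0,0,0,0],
    [0,0,-0.12,0,0,0,0],
    [-0.08,0,-0.08,0,0,0,0],
    [-0.06,0,0,0,0,0,0],
  ],
)

```text
t: 34.8
eef_pos: [0.4471, -0.3544, 0.2387]
eef_rot: [0.004, 1.0, 0.001, 0.004]
contact_force: [1.0, 0.5, -0.3]
finger_gap: 1.0
gripper_force: 0.0
```

move_arm(
  deltas=[
    [-0.05,0.05,0,0,0,0,0],
    [-0.05,0.1,0,0,0,0,0],
    [-0.05,0.1,0,0,0,0,0],
    [0,0,0,0,0,0,0],
    [0,0,0,0,0,0,0],
    [0,0,0,0,0,0,0],
    [0,0,0,0,0,0,0],
    [0,0,0,0,0,0,0],
    [0,0,0,0,0,0,0],
    [0,0,0,0,0,0,0],
  ],
)

```text
t: 35.8
eef_pos: [0.3857, -0.4517, 0.2332]
eef_rot: [0.0, 1.0, 0.001, 0.0]
contact_force: [0.4, -0.1, -0.6]
finger_gap: 1.001
gripper_force: 0.0
```

```bash
python3 - <<'E'
from h import *
im,C=shot("top","pics/top2.png")
a=im[130:270,80:400]; cv2.imwrite("pics/top2c.png",cv2.resize(a,None,fx=2.5,fy=2.5,interpolation=cv2.INTER_CUBIC))
f=lambda p:((proj(C,p)-[80,130])*2.5).round(0)
for n,h,z in[("vial",(.596,.352),.068),("white",(.627,.079),.13),("brown",(.624,.234),.14),("jar",(.4975,-.349),.099)]: print(n,"expected top px",f([*h,z]))
E
```

```text
vial expected top px [108. 125.]
white expected top px [309. 101.]
brown expected top px [184. 100.]
jar expected top px [640. 214.]
```

View pics/top2c.png

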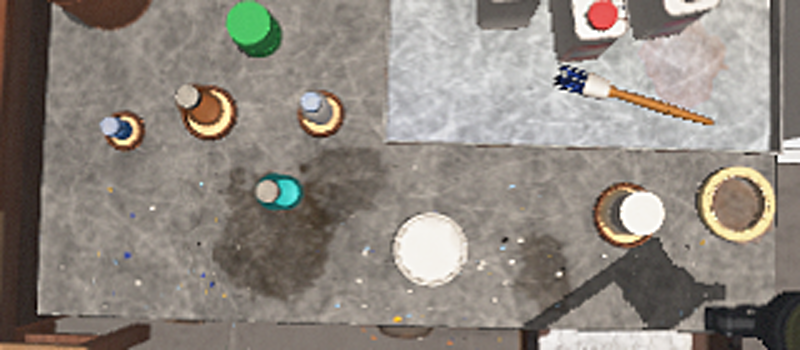

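All four cap tops are within about 6 mm of where they should be over their holders. The caps are at (109,126), (312,101), (187,97) and (641,213). The tin and tape haven't moved, so I'm handing in.

```bash
python3 -c "
from workcell import env
print(env.close_job())"
```

```text
the job is handed in; nothing more can be done
None
```

All four containers stand upright in their matching holders, the flat tin and tape roll were not moved, and the job was handed in at about 36 s; no verdict came back.

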